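# Open the tea-light warmer and bring the lighter to the wick

### The job

Get the teapot warmer's tea light ready to be lit. First slide the black knob on the warmer until the round hole in the copper shutter stands exactly under the round opening above the wick and let the knob go; then pick up the blue gas lighter, carry it over the row of three small jars without disturbing them, and bring its nozzle in from the end of the warmer away from the knob. Finish still holding the lighter there, level, in line with the warmer, its nozzle tip about a centimetre above the top plate over the middle of the opening, touching nothing (do not put it down or let it go, and do not bump the warmer with it).

Things in the scene. Friction and masses are not known exactly. Their poses are not given: they have to be found in the camera images.
- warmer: fixed steel tea-light warmer, 180 (x) x 96 (y) mm, flat top plate at z = 34 mm. Origin: centre of underside; x along its length from candle end (x = -90 mm, roughly towards the robot) to knob end. Plate: round opening, 26 mm wide, at x = -36, y = 0; knob slot x = 15 to 79. Two dark pot rests (6 mm bars, x = -80 to 80, y = +-41) stand on it, tops at z = 53 mm, 76 mm free between
- wick (a point): the centre of the round opening at the height of the top plate's upper face, straight above the wick (warmer frame x = -36, y = 0, z = 34 mm); axes as the warmer's
- shutter (a joint): travel (m) of the copper shutter, which slides just under the top plate along the warmer's +x. 0 = at its stop, opening covered; 0.036 = its 26 mm hole exactly under the opening; 0.050 = far stop, too far. Starts between 0 and 0.010, stays where it is left; friction about 1.5 N
- shutter_grip (a point): centre of the top face of the shutter's black knob, an upright block 14 (along the track) x 22 (across) x 26 mm high above the slot; in the warmer frame its top is at z = 63 mm, its lower face at 37 mm, and at joint value q it is at x = 22 mm + q, y = 0. Nothing else stands beside it between the pot rests
- shutter_hole (a point): centre of the hole in the shutter (26 mm diameter, upper face at z = 30 mm in the warmer frame); at joint value q it is at warmer x = -72 mm + q
- lighter: loose blue gas lighter lying flat, 182 mm long, about 80 g. Origin on its underside, length along its y, z up. Blue handle: y = -22 to 90 mm, 17 mm wide (x), 19 mm high (trigger on top to 26 mm). Metal nozzle: 8 mm diameter, y = -22 to -91 mm, axis 11 mm above the underside; at the start it points to world +x within 0.4 rad
- nozzle_tip (a point): free end of the lighter's metal nozzle, on the nozzle's axis (lighter frame y = -91, z = 11 mm)
- lighter_handle (a point): middle of the blue handle, near the lighter's centre of mass, a good place to grip across its 17 mm width (lighter frame y = +34, z = 10 mm)
- spice_jar_green: loose small spice jar with a green cap, 46 mm diameter, 106 mm high, one of the row of three between lighter and warmer; origin at the centre of its underside
- spice_jar_dark: loose small spice jar with a dark brown cap, 44 mm diameter, 105 mm high, in the same row; origin at the centre of its underside
- dropper_bottle: loose small brown dropper bottle with a black rubber teat, 33 mm diameter, 102 mm high, in the same row; origin at the centre of its underside
Not all that is in view belongs to the job. Leave any purple look-alike of the spice_jar_green alone.

How it is judged:
On the way, in this order (a step that is already met when the one before it is completed fails the run):
1. the shutter's hole stands under the opening (joint 32 to 40 mm) and the knob has been let go (value of joint shutter between 0.032 and 0.04 m and contact force between the fingers and warmer below 0.1 N), for 0.2 s.
2. the lighter, held by the gripper, passes over the row of jars, more than 105 mm up (height (world z) of lighter above 0.105 m and world y of lighter between -0.02 and 0.11 m and contact force between the fingers and lighter above 1 N), for 0.05 s.
At the end, for the whole second after the job is handed in: shutter at 32 to 40 mm; lighter still, held by the gripper alone, touching neither warmer nor jars; nozzle tip within 8 mm sideways of the opening's middle, nozzle axis 7 to 22 mm above the top plate; level and in line within 0.15 rad, handle beyond the candle end; jars upright (all of step 1 and horizontal distance between nozzle_tip and wick below 0.008 m and z of nozzle_tip in the frame of wick between 0.007 and 0.022 m and angle between the y axis of lighter and the x axis of warmer, either way round below 0.15 rad and angle between lighter's own z axis and vertical below 0.15 rad and x of lighter_handle in the frame of warmer below -0.1 m and contact force between the fingers and lighter above 1 N and contact force between each of lighter, the arm and warmer below 0.1 N and contact force between lighter and spice_jar_green below 0.1 N and contact force between lighter and spice_jar_dark below 0.1 N and contact force between lighter and dropper_bottle below 0.1 N and angle between each of spice_jar_green, spice_jar_dark, dropper_bottle's own z axis and vertical below 0.2 rad and linear speed of lighter below 0.02 m/s); the arm keeps its last pose, push and grip.
It fails at once if a jar of the row is tipped or pushed more than 20 mm (distance of any of spice_jar_green, spice_jar_dark, dropper_bottle from where it was at the start of the episode above 0.02 m or angle between any of spice_jar_green, spice_jar_dark, dropper_bottle's own z axis and vertical above 0.3 rad).
It fails at once if the lighter is bumped against the warmer (more than 1 N) (contact force between lighter and warmer above 1 N).
It also fails if it takes over 58 s, if anything falls off the work surface, if the arm or the gripper's body presses on something with over 40 N, if the wrist force passes 120 N, or if a joint passes its speed limit or range.

### The arm

A 6-joint arm with a two-finger parallel gripper is mounted at the origin on a cart in front of the work surface, level with it; the furniture and walls round the work are solid. World frame = base frame: x ahead of the robot, y to its left, z up, the work surface at z = 0. Lengths are in m, angles in rad, forces in N, time in s.
With the tool pointing down it reaches from about 0.25 to 0.775 m from the base axis. Payload 4 kg.
Tool frame: the origin (TCP) lies midway between the tips of the shut fingers; the grasp point (between the pads) lies 19 mm behind it; z points along the fingers, y is the line along which they close (so a half turn about z gives the same grasp; the last joint's range is limited). The gripper opens to 94 mm and grips with 3 to 60 N. Pads are 16 mm wide; open, the fingers measure 119 mm over their backs; the gripper's body (75 mm by 177 mm) begins 78 mm behind the grasp point.
Start: joints at [-1.416, 0.087, 1.371, -0, 1.684, -0.103], TCP at [0.14, -0.532, 0.206] pointing down, gripper open.
Joint ranges: [-3.1, 3.1], [-0.76, 2.03], [0.27, 2.55], [-1.08, 4.22], [0.17, 2.65], [-2.57, 2.57]. Speed limits (rad/s): [2.79, 2.79, 3.14, 3.14, 3.14, 3.14].

### API

Orientations are given as [roll, pitch, yaw] about the fixed x, y, z axes, in that order (R = Rz(yaw) Ry(pitch) Rx(roll)).
In Python, from bench import robot gives the robot as it stands.
- The arm moves only by the tool servo_tool, never from a script. Its argument "moves" is a list of rows, each a list of 5 numbers: the shift along the tool's x, y, z in units of 25 mm (1.0 is 25 mm), then the turn about the tool's z in units of 6 degrees (1.0 is 6 degrees), then the closure, from 0 (fully open) to 1 (shut). In form: [[dx, dy, dz, yaw, gripper], ...]. A call has 1 to 10 rows; each row is the pose to reach, as a shift and turn from the pose commanded when the call began, along the tool's axes at that moment; what a row does not reach only later rows make up. A row lasts 1/12 s, in which the tool goes at most 41.7 mm and 7.16 degrees, less where a joint would pass 70% of its speed; a pose out of reach is approached as far as the arm can. A call with a gripper value outside its range is refused whole. The fingers move at their own pace and stop on an object; the grip force is fixed at half the most. Time passes only in rows, so rows that repeat a pose let the fingers close. It gives the time, the measured TCP pose, the force, the opening and the grip force at its end, in the units of the state.
- robot.get_obs(): the state, without advancing time (a new reading comes with each control period).
- robot.snapshot(name): name is "side" or "top" or "wrist"; returns a dict with "image" (400x640x3 uint8, blue, green, red), "fx", "fy", "cx", "cy" (pixels), "k1" (the pictures are not rectified: a ray, as slopes to the right and down, at radius r is drawn at 1 + k1 r^2 times it, then the intrinsics apply), "eye" and "orientation" of the camera in the world; the wrist camera has in their place "T_tool_cam" (4x4, takes a point from camera to tool coordinates, whose origin is the TCP and whose axes are the flange's). Camera axes: x right, y down, z forward; pixel columns grow to the right and rows downward; lengths in m; the calibration is good to about 2 mm. A picture is of the moment at which its call begins: read the wrist's pose just before it. There is no depth.
- robot.close_job(): hands the job in; it is judged then, once.
The state is a dict: "time": time; "joint_positions": joint angles; "qvel": joint speeds; "joint_torque": joint torques, N m; "tool_pos": TCP position; "ee_rot": TCP orientation; "wrist_force": force on the tool from outside, world axes, zero at the start; "wrist_torque": the same for the moment, N m; "width": finger opening in m; "finger_force": force on a finger pad.
Only numpy, scipy, OpenCV 4.12 (cv2) and the standard library are available. Lean on these libraries where they do the work, as an engineer would, in place of code of your own. Each camera call takes 0.05 s, during which the arm holds its last target. There are 200 camera calls.

## Working session

There is one attempt and no reset: what is moved stays moved. The work goes in short steps, Python scripts to look and compute and a tool call to move; the robot and the scene stay as the last step left them, time stands still between calls to the robot, and variables do not carry over. Pictures are saved under pics/ and viewed, at most 10 in all, crops included, and the job is handed in when it is done.

Besides the shell and the picture viewer there is one more tool, called after "Emit:" as a command line: name --pt "numbers of a row" for each row, then --argument value for the rest. servo_tool: Moves the arm, as the interface text tells. Its arguments: {"type":"object","properties":{"moves":{"type":"array"}},"required":["moves"]}

```bash
ls; mkdir -p pics; cat > h.py <<'E'
import numpy as np, cv2
from scipy.spatial.transform import Rotation as Rn
from bench import robot
def cam(n):
    o=robot.get_obs(); s=robot.snapshot(n)
    if n=="wrist":
        T=np.eye(4);T[:3,:3]=Rn.from_euler('xyz',o['ee_rot']).as_matrix();T[:3,3]=o['tool_pos']
        M=T@np.array(s['T_tool_cam']); s['R'],s['e']=M[:3,:3],M[:3,3]
    else:
        q=np.array(s['orientation']); s['R']=q if q.shape==(3,3) else Rn.from_euler('xyz',q).as_matrix(); s['e']=np.array(s['eye'])
    return s
def ray(s,uv):
    K=np.array([[s['fx'],0,s['cx']],[0,s['fy'],s['cy']],[0,0,1.]])
    p=cv2.undistortPoints(np.array(uv,float).reshape(-1,1,2),K,np.array([s['k1'],0,0,0.])).reshape(-1,2)
    return np.c_[p,np.ones(len(p))]@s['R'].T
def onz(s,uv,z):
    d=ray(s,uv); return s['e']+d*((z-s['e'][2])/d[:,2])[:,None]
def proj(s,X):
    K=np.array([[s['fx'],0,s['cx']],[0,s['fy'],s['cy']],[0,0,1.]])
    c=(np.atleast_2d(X)-s['e'])@s['R']
    return cv2.projectPoints(c.reshape(-1,1,3),np.zeros(3),np.zeros(3),K,np.array([s['k1'],0,0,0.]))[0].reshape(-1,2)
E
python3 - <<'E'
from h import *
for n in("top","side"):
    s=cam(n);cv2.imwrite(f'pics/{n}0.png',s['image']);print(n,s['e'],s['orientation'],s['fx'],s['k1'],s['R'][:,2])
print(robot.get_obs())
E
```

```text
pics
top [0.40357286 0.08581422 0.92438833] [-2.95579056 -0.02457315 -1.5565956 ] 469.0570416288563 -0.07852853721299057 [ 0.18505916 -0.02152206 -0.98249168]
side [ 0.41525599 -0.59765597  0.60024161] [-2.24831776  0.01734715 -0.23399428] 433.9387885717939 -0.10657770488830906 [ 0.17007513  0.76041727 -0.62676951]
{'time': 0.1, 'joint_positions': array([-1.41612829e+00,  8.78724253e-02,  1.37207685e+00, -1.46687395e-05,
        1.68357903e+00, -1.03099643e-01]), 'qvel': array([-0.00031387,  0.00024079, -0.00356319, -0.00024666, -0.00199389,
        0.00193919]), 'joint_torque': array([ 1.93838889e-03, -3.41253412e+01, -3.03301942e+01,  7.20129465e-02,
        3.04069463e-02, -9.11176926e-05]), 'tool_pos': array([ 0.14012377, -0.53135387,  0.20443927]), 'ee_rot': array([-3.13966578e+00, -1.84710678e-04,  2.57765862e-01]), 'wrist_force': array([-0.42053791, -0.58276788,  0.31256699]), 'wrist_torque': array([-0.01462528,  0.04436406, -0.01322222]), 'finger_force': 0.0, 'width': 0.09388956431373752}
```

View pics/top0.png

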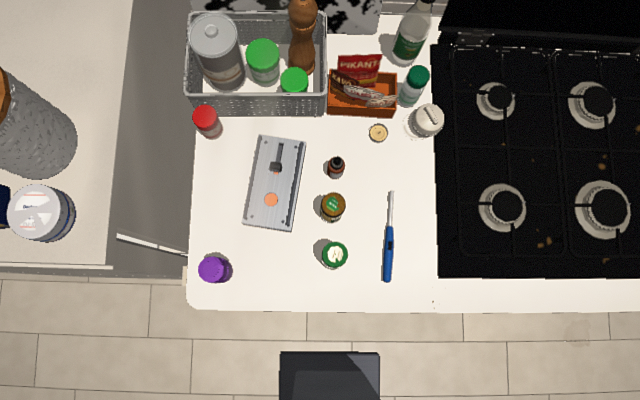

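View pics/side0.png

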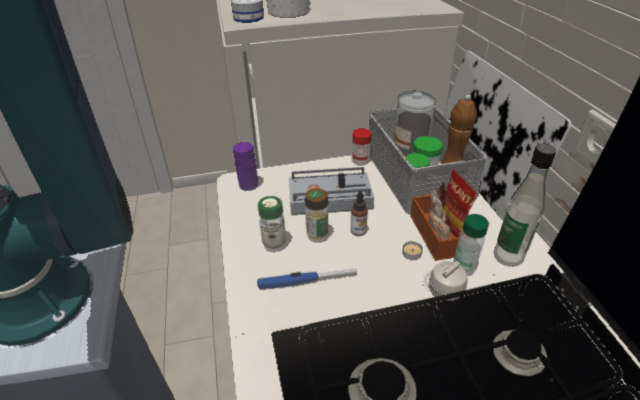

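The top view shows the warmer at about (274,183), with its knob at (277,157) and its opening at (271,200). The row runs dropper (336,167), dark jar (333,207), green jar (335,254), and the lighter lies at (389,236). Green candidates are (335,254), the basket caps (262,60) and (294,82), and the teal cap (417,75). Only (335,254) stands in the row between lighter and warmer. The purple one at (214,269) is the look-alike, so I leave it alone.

```bash
python3 - <<'E'
from h import *
s=cam("top");im=s['image']
c=im[125:290,235:405];cv2.imwrite('pics/crop1.png',cv2.resize(c,None,fx=3.6,fy=3.6,interpolation=cv2.INTER_CUBIC))
hsv=cv2.cvtColor(im,cv2.COLOR_BGR2HSV)
def big(m,roi):
    x0,y0,x1,y1=roi;k=np.zeros_like(m);k[y0:y1,x0:x1]=m[y0:y1,x0:x1]
    cs=cv2.findContours(k,cv2.RETR_EXTERNAL,cv2.CHAIN_APPROX_NONE)[0];return max(cs,key=cv2.contourArea)
# lighter
b=big(cv2.inRange(hsv,(95,90,40),(125,255,255)),(370,180,410,290))
P=onz(s,b.reshape(-1,2),0.012)[:,:2];print('blue rect',cv2.minAreaRect(P.astype(np.float32)*1000))
# warmer
w=big(cv2.inRange(hsv,(0,0,0),(180,255,205)),(235,125,315,240))
r=cv2.minAreaRect(onz(s,w.reshape(-1,2),0.034)[:,:2].astype(np.float32)*1000);print('warmer',r,cv2.boundingRect(w))
# copper
o=big(cv2.inRange(hsv,(3,80,100),(20,255,255)),(255,185,290,215));m=cv2.boundingRect(o);print('copper',m,onz(s,[[m[0]+m[2]/2-.5,m[1]+m[3]/2-.5]],.032))
k=big(cv2.inRange(hsv,(0,0,0),(180,255,60)),(262,140,292,180));m=cv2.boundingRect(k);print('knob',m,onz(s,k.reshape(-1,2),.063).min(0),onz(s,k.reshape(-1,2),.063).max(0))
for n,uv,z in(('green',(335,254),.106),('dark',(333,207),.105),('drop',(336,160),.1)):print(n,onz(s,[uv],z))
print('tip',onz(s,[[391.5,191]],.011))
E
```

```text
blue rect ((468.21630859375, -71.25401306152344), (16.79024314880371, 107.4740982055664), 85.65140533447266)
warmer ((601.298095703125, 153.3775177001953), (99.02230834960938, 182.90579223632812), 81.78964233398438) (242, 134, 64, 99)
copper (265, 193, 13, 13) [[0.5679361  0.15802198 0.032     ]]
knob (277, 163, 5, 9) [0.61622782 0.13856487 0.063     ] [0.63181312 0.14648123 0.063     ]
green [[0.45907396 0.0377463  0.106     ]]
dark [[0.54212991 0.04190849 0.105     ]]
drop [[0.62976332 0.03689885 0.1       ]]
tip [[ 0.59256963 -0.07996765  0.011     ]]
```

View pics/crop1.png

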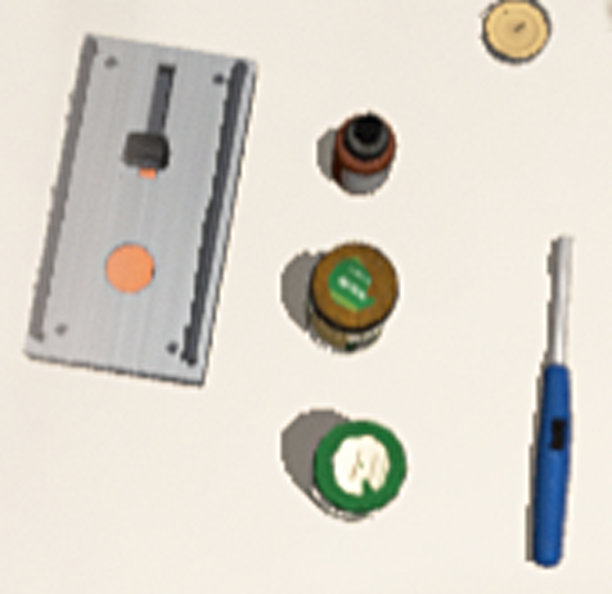

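The crop confirms it: the knob is at (146,145), the copper seen through the opening at (130,268), the green-cap jar of the row at (360,467), and the lighter's nozzle points to +x. Next I move above the warmer for a wrist view.

Emit:
servo_tool --pt "11.6 -11 -1.8 0 0.6" --pt "11.6 -11 -1.8 0 0.6" --pt "11.6 -11 -1.8 0 0.6" --pt "11.6 -11 -1.8 0 0.6" --pt "11.6 -11 -1.8 0 0.6" --pt "11.6 -11 -1.8 0 0.6" --pt "11.6 -11 -1.8 0 0.6" --pt "11.6 -11 -1.8 0 0.6" --pt "11.6 -11 -1.8 0 0.6" --pt "11.6 -11 -1.8 0 0.6"

```text
time: 0.98
tool_pos: [0.3516, -0.189, 0.251]
ee_rot: [3.142, -0.001, 0.26]
wrist_force: [0.5, 0.2, -0.7]
width: 0.0381
finger_force: 0.0
```

Emit:
servo_tool --pt "11.6 -11 0 3.8 0.6" --pt "11.6 -11 0 3.8 0.6" --pt "11.6 -11 0 3.8 0.6" --pt "11.6 -11 0 3.8 0.6" --pt "11.6 -11 0 3.8 0.6" --pt "11.6 -11 0 3.8 0.6" --pt "11.6 -11 0 3.8 0.6" --pt "11.6 -11 0 3.8 0.6" --pt "11.6 -11 0 3.8 0.6" --pt "11.6 -11 0 3.8 0.6"

```text
time: 1.82
tool_pos: [0.5562, 0.1416, 0.25]
ee_rot: [3.141, 0.001, -0.14]
wrist_force: [0.4, -1.1, 0.2]
width: 0.0373
finger_force: 0.0
```

```bash
python3 - <<'E'
from h import *
s=cam("wrist");cv2.imwrite('pics/w1.png',s['image']);o=robot.get_obs();print(o['tool_pos'],o['ee_rot'],s['e'],s['R'],s['T_tool_cam'])
c=np.array([.6013,.1534]);a=np.radians(-8.2);u=np.array([np.cos(a),np.sin(a)])
for x,z in((-36,.034),(27,.063),(-90,.034),(90,.034)):print(x,proj(s,np.r_[c+u*x/1000,z]))
E
```

```text
[0.55881508 0.1478828  0.24737101] [-3.13658028e+00  1.97437062e-03 -1.33438445e-01] [0.62583321 0.13119825 0.42892963] [[-1.40075443e-01 -9.59975163e-01 -2.42541865e-01]
 [-9.90140598e-01  1.35976873e-01  3.36435185e-02]
 [ 6.83142334e-04  2.44863178e-01 -9.69557403e-01]] [[-8.30819067e-04 -9.69683708e-01 -2.44362061e-01  7.03377487e-02]
 [ 9.99999632e-01 -8.57447282e-04  2.59409289e-06  6.35106382e-04]
 [-2.12043035e-04 -2.44361969e-01  9.69684064e-01 -1.79003342e-01]
 [ 0.00000000e+00  0.00000000e+00  0.00000000e+00  1.00000000e+00]]
-36 [[301.32444139 175.41345243]]
27 [[299.78533408 128.47697903]]
-90 [[301.66679517 212.81925076]]
90 [[300.39775987  77.36822576]]
```

View pics/w1.png

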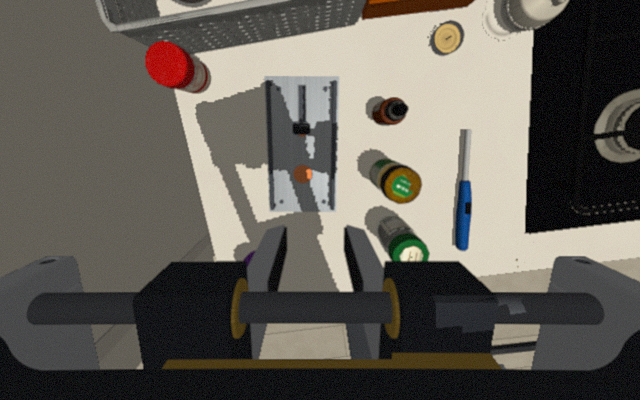

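The wrist view shows the warmer spanning (265–338, 76–211), knob at (301,128) and opening at (302,173). That agrees with the top-view estimate. I measure again with the arm settled.

```bash
python3 - <<'E'
from h import *
s=cam("wrist");o=robot.get_obs();print(o['tool_pos'],o['ee_rot'],np.abs(o['qvel']).max())
im=s['image'];hsv=cv2.cvtColor(im,cv2.COLOR_BGR2HSV)
def cont(m,roi):
    x0,y0,x1,y1=roi;k=np.zeros_like(m);k[y0:y1,x0:x1]=m[y0:y1,x0:x1]
    return max(cv2.findContours(k,cv2.RETR_EXTERNAL,cv2.CHAIN_APPROX_NONE)[0],key=cv2.contourArea)
k=cont(cv2.inRange(hsv,(0,0,0),(180,255,35)),(285,110,320,145));print('knob px',cv2.boundingRect(k))
kp=onz(s,k.reshape(-1,2),.063);print('knob rect',cv2.minAreaRect(kp[:,:2].astype(np.float32)*1000))
o=cont(cv2.inRange(hsv,(3,90,60),(20,255,255)),(285,155,320,190));print('open px',cv2.boundingRect(o));p=onz(s,o.reshape(-1,2),.034);print(cv2.minEnclosingCircle(p[:,:2].astype(np.float32)*1000))
# plate ends: gradient rows along column offsets, sides along rows
g=cv2.cvtColor(im,cv2.COLOR_BGR2GRAY).astype(int)
for col in(285,300,320):print(col,'rows 70-84',g[70:84,col],'204-218',g[204:218,col])
for row in(90,100,200):print(row,g[row,258:274],g[row,328:346])
for n in('top',):
  t=cam(n);print(onz(t,[[270.8,199.4]],.034))
E
```

```text
[0.55684571 0.14425753 0.24726442] [-3.14094107  0.00424453 -0.1336926 ] 0.06671285121405063
knob px (300, 124, 16, 11)
knob rect ((628.5762939453125, 148.00436401367188), (18.430526733398438, 11.859702110290527), 82.32070922851562)
open px (299, 166, 19, 19)
((568.0186767578125, 156.77377319335938), 12.897819519042969)
285 rows 70-84 [210 210 208 207 214 211 199 175 165 171 165 166 166 168] 204-218 [136 167 174 173 170 171 175 172 176 203 203 156 113 103]
300 rows 70-84 [214 212 209 207 212 211 196 175 169 170 171 170 175 170] 204-218 [177 171 179 176 180 176 176 174 171 139 110 103 102 108]
320 rows 70-84 [211 210 214 210 209 212 209 178 171 169 171 173 172 175] 204-218 [168 154 146 117  84  76  70  74  76  96 101 101 101 103]
90 [105 106 101 108 103 104 108 106 107 106 108 108 102  91  60  38] [174 148 104  85  82  96 139 140  97  77  73  65  60  77  73 103 155 193]
100 [107 108 103 105 106 106 109 108 105 103 105 104 106  88  68  40] [178 178 180 172 182 187 178 150  97  76  66  56  69  72  77 121 169 199]
200 [211 210 208 210 209 211 209 207 209 214 212 212 213 212 210 182] [186 185 189 194 192 149  92  64  58  65  67  91 159 199 209 207 212 209]
[[0.5667766  0.15821963 0.034     ]]
```

Emit:
servo_tool --pt "2.8 -0.55 2 0 0.6" --pt "2.8 -0.55 4 0 0.6" --pt "2.8 -0.55 6 0 0.6" --pt "2.8 -0.55 6 0 0.6" --pt "2.8 -0.55 6 0 0.6" --pt "2.8 -0.55 6 0 0.6" --pt "2.8 -0.55 6 0 0.6" --pt "2.8 -0.55 6 0 0.6" --pt "2.8 -0.55 6 0 0.6"

```text
time: 2.72
tool_pos: [0.6287, 0.1434, 0.1051]
ee_rot: [-3.14, -0.007, -0.14]
wrist_force: [-0.9, 0.3, 0.2]
width: 0.0378
finger_force: 0.0
```

```bash
python3 - <<'E'
from h import *
o=robot.get_obs();print(o['tool_pos'],o['ee_rot'],o['width'],np.abs(o['qvel']).max())
s=cam("wrist");im=s['image']
for p in([.5674,.1575,.034],[.6286,.148,.063]):print(proj(s,p))
cv2.imwrite('pics/w2.png',im)
E
```

```text
[0.62869038 0.14338199 0.10507477] [-3.13975521 -0.00695483 -0.14029134] 0.03776608664202704 0.007580380427808113
[[308.83790133 272.57996666]]
[[308.63993546 219.68909611]]
```

View pics/w2.png

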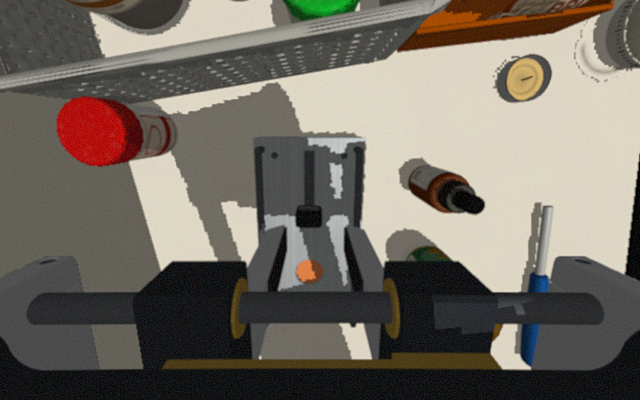

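The view shows the knob at (309,216), straight ahead of the fingers and about 4 mm to the left of their midline. I correct for that, descend and grip.

Emit:
servo_tool --pt "0 -0.2 0 0 0.6" --pt "0 -0.2 0.8 0 0.6" --pt "0 -0.2 1.6 0 0.6" --pt "0 -0.2 2.5 0 0.6" --pt "0 -0.2 2.5 0 0.6" --pt "0 -0.2 2.5 0 0.6" --pt "0 -0.2 2.5 0 0.6" --pt "0 -0.2 2.5 0 0.6"

```text
time: 3.43
tool_pos: [0.6285, 0.1485, 0.0397]
ee_rot: [-3.141, -0.002, -0.14]
wrist_force: [0.1, 0.7, -0.4]
width: 0.0377
finger_force: 0.0
```

Emit:
servo_tool --pt "0 0 0 0 0.9" --pt "0 0 0 0 0.9" --pt "0 0 0 0 0.9" --pt "0 0 0 0 0.9" --pt "0 0 0 0 0.9"

```text
time: 3.85
tool_pos: [0.6281, 0.149, 0.0387]
ee_rot: [-3.14, -0.001, -0.14]
wrist_force: [0.3, 3.3, 2.0]
width: 0.0218
finger_force: 30.0
```

Emit:
servo_tool --pt "0.3 0 0 0 0.9" --pt "0.6 0 0 0 0.9" --pt "0.9 0 0 0 0.9" --pt "1.2 0 0 0 0.9" --pt "1.3 0 0 0 0.9" --pt "1.3 0 0 0 0.9" --pt "1.3 0 0 0 0.9" --pt "1.3 0 0 0 0.9"

```text
time: 4.52
tool_pos: [0.6613, 0.1442, 0.0387]
ee_rot: [-3.14, -0.003, -0.14]
wrist_force: [2.2, 5.4, 3.9]
width: 0.0216
finger_force: 30.0
```

```bash
python3 - <<'E'
from h import *
o=robot.get_obs();print(o['tool_pos'],o['width'],o['wrist_force'])
t=[]
for n in('wrist','top'):
    s=cam(n);u,v=np.round(proj(s,[.5674,.1575,.034])[0]).astype(int);print(n,u,v)
    t.append(cv2.resize(s['image'][max(v-30,0):v+30,u-30:u+30],(390,390),interpolation=cv2.INTER_CUBIC))
cv2.imwrite('pics/o1.png',np.hstack(t))
E
```

```text
[0.66133658 0.14416567 0.03869881] 0.021607320242770664 [2.15187302 5.43335396 3.85588793]
wrist 314 354
top 271 199
```

View pics/o1.png

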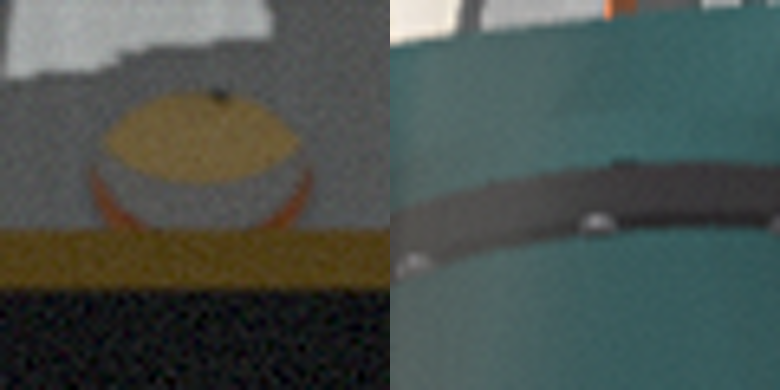

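The left half shows the opening with the candle in it and a thin copper crescent on its near side, about what parallax gives when aligned. The arm hides it in the right half. I release, lift and check from above.

Emit:
servo_tool --pt "0 0 0 0 0.6" --pt "0 0 0 0 0.6" --pt "0 0 0 0 0.6" --pt "0 0 0 0 0.6" --pt "0 0 -1.5 0 0.6" --pt "0 0 -3 0 0.6" --pt "0 0 -4.5 0 0.6" --pt "0 0 -6 0 0.6" --pt "0 0 -6 0 0.6"

```text
time: 5.37
tool_pos: [0.6634, 0.1436, 0.1986]
ee_rot: [-3.138, -0.016, -0.141]
wrist_force: [0.3, 0.4, 1.6]
width: 0.0375
finger_force: 0.0
```

Emit:
servo_tool --pt "-3 0 0 0 0.4" --pt "-3 0 0 0 0.4" --pt "-3 0 0 0 0.4" --pt "-3 0 0 0 0.4" --pt "-3 0 0 0 0.4" --pt "-3 0 0 0 0.4"

```text
time: 5.87
tool_pos: [0.5867, 0.1538, 0.1883]
ee_rot: [3.141, -0.001, -0.141]
wrist_force: [-0.2, 1.0, 0.8]
width: 0.0564
finger_force: 0.0
```

```bash
python3 - <<'E'
from h import *
o=robot.get_obs();print(o['tool_pos'],o['ee_rot'],o['width'],np.abs(o['qvel']).max())
s=cam('wrist');im=s['image'];hsv=cv2.cvtColor(im,cv2.COLOR_BGR2HSV)
u,v=np.round(proj(s,[.5674,.1575,.034])[0]).astype(int);ku,kv=np.round(proj(s,[.6607,.1435,.063])[0]).astype(int);print(u,v,ku,kv)
m=cv2.inRange(hsv,(0,0,0),(180,255,35));k=np.zeros_like(m);k[kv-18:kv+18,ku-20:ku+20]=m[kv-18:kv+18,ku-20:ku+20]
c=max(cv2.findContours(k,cv2.RETR_EXTERNAL,cv2.CHAIN_APPROX_NONE)[0],key=cv2.contourArea);print('knob',cv2.boundingRect(c),cv2.minAreaRect(onz(s,c.reshape(-1,2),.063)[:,:2].astype(np.float32)*1000))
cv2.imwrite('pics/o2.png',cv2.resize(im[v-80:v+40,u-60:u+60],(600,600),interpolation=cv2.INTER_CUBIC))
# green jar etc. and lighter from wrist
b=cv2.inRange(hsv,(95,90,40),(125,255,255));b[:,:380]=0
c=max(cv2.findContours(b,cv2.RETR_EXTERNAL,cv2.CHAIN_APPROX_NONE)[0],key=cv2.contourArea);print('blue',cv2.boundingRect(c),cv2.minAreaRect(onz(s,c.reshape(-1,2),.012)[:,:2].astype(np.float32)*1000))
E
```

```text
[0.58670752 0.1538031  0.18825245] [ 3.14143593e+00 -1.45707949e-03 -1.40734278e-01] 0.05636221568601939 0.009543663355748272
314 206 314 124
knob (304, 117, 9, 7) ((666.0360717773438, 149.6102752685547), (4.104564666748047, 9.527586936950684), 24.480480194091797)
blue (487, 211, 20, 59) ((480.65557861328125, -73.08124542236328), (22.860280990600586, 82.61527252197266), 86.27445220947266)
```

View pics/o2.png

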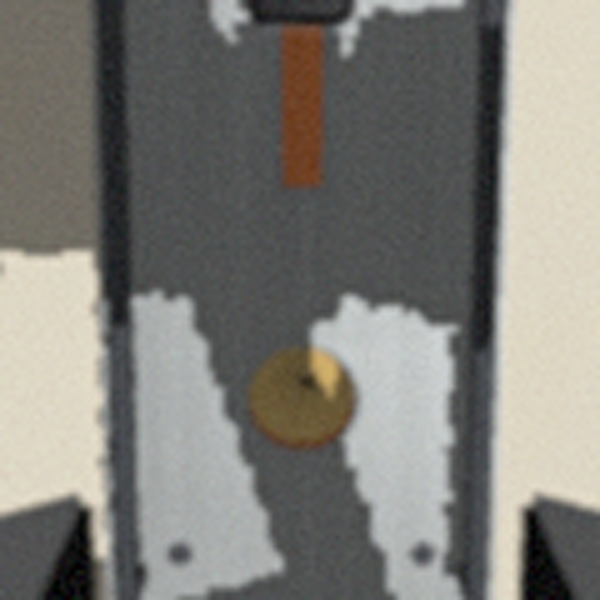

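The hole is concentric with the opening (300,397), with only a hairline copper rim from parallax, so the shutter is aligned and released. Next is the lighter.

Emit:
servo_tool --pt "-3.4 9.6 0 -0.65 0.4" --pt "-3.4 9.6 0 -0.65 0.4" --pt "-3.4 9.6 0 -0.65 0.4" --pt "-3.4 9.6 0 -0.65 0.4" --pt "-3.4 9.6 0 -0.65 0.4" --pt "-3.4 9.6 0 -0.65 0.4" --pt "-3.4 9.6 0 -0.65 0.4" --pt "-3.4 9.6 0 -0.65 0.4" --pt "-3.4 9.6 0 -0.65 0.4" --pt "-3.4 9.6 0 -0.65 0.4"

```text
time: 6.75
tool_pos: [0.4688, -0.0708, 0.1881]
ee_rot: [-3.141, -0.0, -0.071]
wrist_force: [-0.3, -0.8, -0.3]
width: 0.0566
finger_force: 0.0
```

```bash
python3 - <<'E'
from h import *
o=robot.get_obs();print(o['tool_pos'],o['ee_rot'],o['width'],np.abs(o['qvel']).max())
s=cam('wrist');im=s['image'];hsv=cv2.cvtColor(im,cv2.COLOR_BGR2HSV)
b=cv2.inRange(hsv,(95,90,40),(125,255,255));b[:,:200]=0;b[:,440:]=0
c=max(cv2.findContours(b,cv2.RETR_EXTERNAL,cv2.CHAIN_APPROX_NONE)[0],key=cv2.contourArea);print('blue',cv2.boundingRect(c),cv2.minAreaRect(onz(s,c.reshape(-1,2),.012)[:,:2].astype(np.float32)*1000))
print(proj(s,[[.468,-.0715,.01],[.593,-.080,.011]]))
cv2.imwrite('pics/l1.png',im)
E
```

```text
[ 0.46882585 -0.07082637  0.18807656] [-3.14109113e+00 -4.42886400e-04 -7.09581612e-02] 0.0565759795444392 0.0169759621009945
blue (310, 143, 13, 86) ((467.449462890625, -72.6562271118164), (15.291328430175781, 108.75968933105469), 85.64476013183594)
[[315.1298607  186.39955241]
 [314.72095189  79.71234795]]
```

View pics/l1.png

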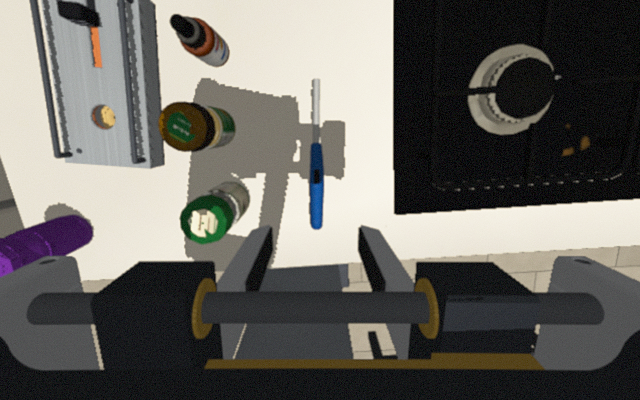

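The view shows the lighter between the fingers, with its handle at (316,186) and tip at (316,79). The gripper body would come within 2 mm of the green jar, so I descend about 17 mm towards −y with wider fingers and let the closing draw the lighter away from the row.

Emit:
servo_tool --pt "0 0.7 0 0 0.25" --pt "0 0.7 1.5 0 0.25" --pt "0 0.7 3 0 0.25" --pt "0 0.7 4.5 0 0.25" --pt "0 0.7 5.5 0 0.25" --pt "0 0.7 6.5 0 0.25" --pt "0 0.7 7.2 0 0.25" --pt "0 0.7 7.2 0 0.25" --pt "0 0.7 7.2 0 0.25" --pt "0 0.7 7.2 0 0.25"

```text
time: 7.63
tool_pos: [0.468, -0.0886, 0.0092]
ee_rot: [3.141, -0.002, -0.07]
wrist_force: [0.1, -0.1, -0.2]
width: 0.0705
finger_force: 0.0
```

Lower 4 mm more, then close gradually.

Emit:
servo_tool --pt "0 0 0.15 0 0.25" --pt "0 0 0.15 0 0.35" --pt "0 0 0.15 0 0.45" --pt "0 0 0.15 0 0.55" --pt "0 0 0.15 0 0.65" --pt "0 0 0.15 0 0.72" --pt "0 0 0.15 0 0.8" --pt "0 0 0.15 0 0.95" --pt "0 0 0.15 0 0.95" --pt "0 0 0.15 0 0.95"

```text
time: 8.47
tool_pos: [0.4666, -0.089, 0.0043]
ee_rot: [3.142, -0.0, -0.072]
wrist_force: [-0.5, 0.9, 1.2]
width: 0.017
finger_force: 30.0
```

Emit:
servo_tool --pt "0 0 -0.5 0 0.95" --pt "0 0 -1.5 0 0.95" --pt "0 0 -2.5 0 0.95" --pt "0 0 -3.5 0 0.95" --pt "0 0 -4.5 0 0.95" --pt "0 0 -5.5 0 0.95" --pt "0 0 -6.8 0 0.95" --pt "0 0 -6.8 0 0.95" --pt "0 0 -6.8 0 0.95" --pt "0 0 -6.8 0 0.95"

```text
time: 9.3
tool_pos: [0.466, -0.0891, 0.173]
ee_rot: [3.142, 0.002, -0.072]
wrist_force: [-0.2, 0.4, -0.9]
width: 0.0166
finger_force: 30.0
```

```bash
python3 - <<'E'
from h import *
o=robot.get_obs();print(o['tool_pos'],o['ee_rot'],o['width'],o['finger_force'])
w=cam('wrist');s=cam('side')
cv2.imwrite('pics/g1.png',np.vstack([cv2.resize(w['image'],(480,300)),cv2.resize(s['image'],(480,300))]))
E
```

```text
[ 0.46596402 -0.08908086  0.17300603] [ 3.14155017e+00  1.79437856e-03 -7.22786921e-02] 0.01664411068416965 29.99941796064377
```

View pics/g1.png

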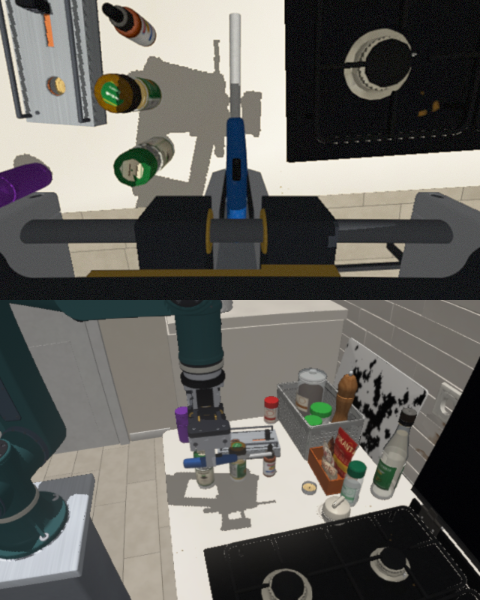

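The lighter is held level between the pads and all jars are standing. I locate the tip, seen at about (314,19), in the tool frame.

```bash
python3 - <<'E'
from h import *
o=robot.get_obs();w=cam('wrist');im=w['image']
t=o['tool_pos'];y=o['ee_rot'][2];za=t[2]+.0067
c,sn=np.cos(y),np.sin(y);u=np.array([c,sn]);n=np.array([sn,-c])
g=cv2.cvtColor(im,cv2.COLOR_BGR2GRAY).astype(int)
hsv=cv2.cvtColor(im,cv2.COLOR_BGR2HSV)
m=((hsv[...,1]<20)&(g>100)&(g<228)).astype(np.uint8)
print(g[8:30,313]);
for r in(25,60,100,140,150):print(r,g[r,298:330])
for uv in((313.5,18),(313.5,100)):
    p=onz(w,[uv],za)[0,:2]-t[:2];print(uv,'tool x,y',p@u,p@n)
print('expected tip px',proj(w,np.r_[t[:2]+u*.126,za]))
E
```

```text
[233 234 234 234 236 237 233 234 230 208 196 196 195 198 196 195 194 191
 192 190 192 193]
25 [233 234 232 234 234 237 234 196 138 138 156 168 175 189 187 191 196 195
 193 188 175 157 165 207 234 238 235 235 234 236 237 233]
60 [235 237 234 237 237 238 239 214 154 140 148 168 178 190 195 202 197 194
 188 181 173 158 157 209 236 240 237 237 237 238 236 238]
100 [163 221 238 240 239 237 238 228 174 136 147 163 171 183 190 196 197 196
 187 181 167 156 176 225 239 240 239 238 240 238 238 237]
140 [116 120 115 114 134 175 217 237 196 109  83  89  88  92  97  99  99 101
  95  90  87 108 177 228 210 137 114 113 119 120 120 120]
150 [119 118 120 117 115 120 120 121 117  99  89  91  93  97  96  95  96  97
  98  88  88 103 179 231 204 136 116 119 117 120 120 119]
(313.5, 18) tool x,y 0.12666431243221005 -8.159809662407376e-05
(313.5, 100) tool x,y 0.08581220932661199 -0.0001706405005098173
expected tip px [[313.65702137  19.4288587 ]]
```

Emit:
servo_tool --pt "-0.3 -1.2 0 0 0.95" --pt "-0.6 -2.4 0 0 0.95" --pt "-0.9 -3.6 0 0 0.95" --pt "-1.2 -4.8 0 0 0.95" --pt "-1.4 -6 0 0.1 0.95" --pt "-1.5 -7.2 0 0.2 0.95" --pt "-1.6 -8.4 0 0.4 0.95" --pt "-1.7 -9.6 0 0.67 0.95" --pt "-1.7 -10.5 0 0.67 0.95" --pt "-1.7 -10.5 0 0.67 0.95"

```text
time: 10.28
tool_pos: [0.442, 0.1792, 0.1725]
ee_rot: [-3.141, 0.003, -0.137]
wrist_force: [-0.2, -0.1, -1.0]
width: 0.0166
finger_force: 30.0
```

Emit:
servo_tool --pt "0 0 0 0 0.95" --pt "0 0 0 0 0.95" --pt "0 0 0 0 0.95"

```text
time: 10.53
tool_pos: [0.4429, 0.1748, 0.1736]
ee_rot: [3.141, 0.001, -0.144]
wrist_force: [-0.2, -0.5, -0.9]
width: 0.0168
finger_force: 30.0
```

```bash
python3 - <<'E'
from h import *
o=robot.get_obs();w=cam('wrist');t=o['tool_pos'];y=o['ee_rot'][2]
print(t,y,o['ee_rot'],o['finger_force'],'tip',t+np.r_[.1265*np.cos(y),.1265*np.sin(y),.0067])
im=w['image'];hsv=cv2.cvtColor(im,cv2.COLOR_BGR2HSV)
print('opening px',proj(w,[.5677,.1573,.034]),'tip px',proj(w,t+np.r_[.1265*np.cos(y),.1265*np.sin(y),.0067]))
s=cam('side');h=cv2.cvtColor(s['image'],cv2.COLOR_BGR2HSV)
b=cv2.boundingRect(cv2.inRange(h,(125,80,40),(155,255,255))[130:200,225:265]);print('purple',b)
p=onz(s,[[225+b[0]+b[2]/2,130+b[1]+b[3]]],0)[0];print('purple base',p)
for z in(.08,.1,.12,.14):print(z,proj(s,[p[0],p[1]+.015,z]))
cv2.imwrite('pics/t1.png',im)
E
```

```text
[0.44290183 0.17479228 0.17356306] -0.14352128368216666 [ 3.14053422e+00  9.75868542e-04 -1.43521284e-01] 29.999372363090515 tip [0.56810122 0.1566991  0.18026306]
opening px [[313.57558928  71.92069424]] tip px [[313.63390753  18.68155104]]
purple (8, 13, 24, 47)
purple base [0.42053125 0.2343014  0.        ]
0.08 [[239.93936368 157.62542238]]
0.1 [[238.77097928 150.00408911]]
0.12 [[237.57907748 142.19453148]]
0.14 [[236.36329841 134.19151311]]
```

View pics/t1.png

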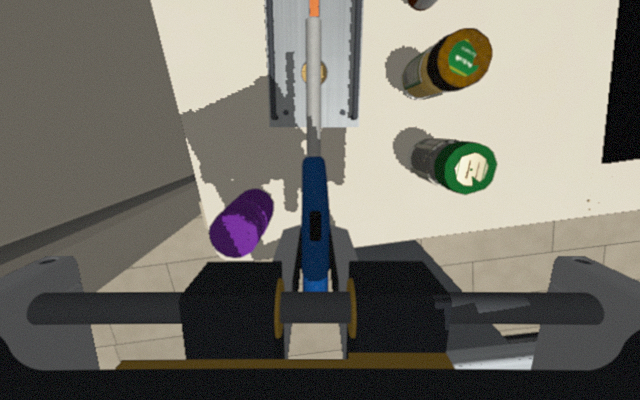

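The view shows the nozzle directly over the opening at (314,72), in line with the warmer. The purple jar is about 0.12 m tall and stays below the gripper body. I descend straight down, slowing at the end.

Emit:
servo_tool --pt "0 0 0.7 0 0.95" --pt "0 0 1.4 0 0.95" --pt "0 0 2.1 0 0.95" --pt "0 0 2.8 0 0.95" --pt "0 0 3.4 0 0.95" --pt "0 0 4 0 0.95" --pt "0 0 4.4 0 0.95" --pt "0 0 4.7 0 0.95" --pt "0 0 4.9 0 0.95" --pt "0 0 5 0 0.95"

```text
time: 11.47
tool_pos: [0.4431, 0.1755, 0.0488]
ee_rot: [3.141, 0.0, -0.143]
wrist_force: [0.2, 0.4, -0.7]
width: 0.0168
finger_force: 30.0
```

Emit:
servo_tool --pt "0 0 0.1 0 0.95" --pt "0 0 0.2 0 0.95" --pt "0 0 0.2 0 0.95" --pt "0 0 0.2 0 0.95" --pt "0 0 0.2 0 0.95" --pt "0 0 0.2 0 0.95"

```text
time: 11.97
tool_pos: [0.4434, 0.1759, 0.0446]
ee_rot: [-3.141, -0.001, -0.142]
wrist_force: [-0.6, -0.2, -0.5]
width: 0.0169
finger_force: 30.0
```

```bash
python3 - <<'E'
from h import *
o=robot.get_obs();t=o['tool_pos'];y=o['ee_rot'][2];tip=t+np.r_[.1265*np.cos(y),.1265*np.sin(y),.0067]
print(t,o['ee_rot'],o['finger_force'],o['wrist_force'],'tip',tip,np.abs(o['qvel']).max())
w=cam('wrist');s=cam('side')
u,v=np.round(proj(s,tip)[0]).astype(int);print('side tip',proj(s,tip),'wrist tip',proj(w,tip),'opening',proj(s,[.5677,.1573,.034]))
print('3 heights',proj(s,[np.r_[tip[:2],.034+h] for h in(.007,.014,.022)]))
cv2.imwrite('pics/f1.png',np.hstack([cv2.resize(s['image'][v-40:v+40,u-40:u+40],(390,390),interpolation=cv2.INTER_CUBIC),cv2.resize(w['image'],(390,390*400//640)).__class__ and cv2.resize(w['image'][0:130,250:380],(390,390),interpolation=cv2.INTER_CUBIC)]))
E
```

```text
[0.44338342 0.17593331 0.04461326] [-3.14138096e+00 -7.95990201e-04 -1.42125066e-01] 29.999366104602814 [-0.5671394  -0.17430724 -0.53788817] tip [0.56860795 0.15801496 0.05131326] 0.002838228223553
side tip [[313.36321835 180.94860565]] wrist tip [[313.61931327  18.8110884 ]] opening [[313.25315137 187.60350918]]
3 heights [[313.49555825 184.78199683]
 [313.40591439 182.18570488]
 [313.30252953 179.18959017]]
```

View pics/f1.png

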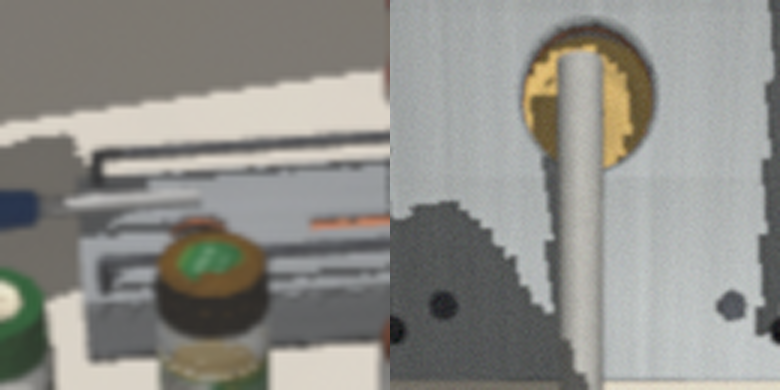

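The right half shows the tip at (313.3,18.3) and the opening centred near (316,31.7). The left half shows the nozzle hovering clear over the opening. I compute the offset.

```bash
python3 - <<'E'
from h import *
w=cam('wrist');s=cam('side')
print('open',onz(w,[[316,31.7]],.034),'tip',onz(w,[[313.3,18.3]],.0513))
u,v=np.round(proj(s,[.5686,.158,.0513])[0]).astype(int)
print('side tip crop(202,203)->',u-40+202/4.875,v-40+203/4.875)
E
```

```text
open [[0.56724534 0.15684346 0.034     ]] tip [[0.56873034 0.15813794 0.0513    ]]
side tip crop(202,203)-> 314.43589743589746 182.64102564102564
```

The offset is about 2 mm sideways and the height 13–17 mm, both well inside tolerance. I hand in.

```bash
python3 -c "
from bench import robot
print(robot.close_job())"
```

```text
the job is handed in; nothing more can be done
None
```

I handed the job in at about 12 s of the 58 s allowed; the hand-in gave no verdict. The shutter hole stands under the opening with the knob released. The lighter is held level and in line with the warmer, its nozzle tip about 2 mm off the opening's centre and 13–17 mm above the plate. My last views show nothing touching, and the row jars in view were still upright.

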